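Turn the bird-bath stand tile round the corner post and seat it in its bay

TASK

The square terracotta stand tile for the bird bath lies the wrong way round in front of the steel post. Push it against the post so that it pivots a quarter turn anticlockwise (seen from above) and its blue glazed band ends up on the open side of the bay, away from the side batten; then slide it along the side batten fully home into the corner, flush with both battens, and hold it pressed against the back batten for about a second with a push of roughly 10 N to bed it. Keep it flat on the shelf, never push it harder than 25 N, and leave everything else where it stands.

Things in the scene. Friction and masses are not known exactly. Their poses are not given: they have to be found in the camera images.
- tile: Loose square terracotta tile, 100 x 100 mm, 30 mm thick, about 0.6 kg, too wide to grip; origin at the centre of its underside, z up. A blue glazed band runs along its -x side. It slides under a push of about 2 to 6 N. At the start its +x points roughly along the bay's +x; it lies clear of the post on the robot's side, the post facing its +x side 20 to 47 mm left (+y) of the middle.
- tile_band (a point): Centre of the tile's blue banded side face (band also 17 mm wide on top): 50 mm from the tile's centre along the tile's -x, at half thickness.
- post: Fixed upright round steel post, 20 mm diameter, 46 mm high (a flat 32 mm foot washer, look only); origin at the centre of its foot. It stands in the bay's frame at x = -145 mm, y = +10 mm, so that its side lies in line with the inner face of the side batten.
- bay: Two fixed brown wooden battens, 26 mm high, 22 mm wide, in an L. Origin at shelf level at the inner corner; x points into the bay (away from the robot), y left, z up. The back batten's inner face is the plane x = 0, y from -190 to +22 mm; the side batten's inner face is the plane y = 0, x from -125 mm to 0. Right (-y) and front (-x) are open.
- bay_home (a point): Point on the shelf under the tile's centre when it is fully home: x = -50 mm, y = -50 mm in the bay's frame, same axes as the bay. The tile then has its +y axis along the bay's -x and its band facing the bay's -y. Coming round the post, the tile comes to lie flat against the post and the side batten together; it then slides into the bay along the batten.
- bath_dish: Bystander: white ceramic bird bath dish, 240 mm across, 45 mm high, on the right; origin at the centre of its foot.
- jar: Bystander: closed glass jar, 80 mm diameter, 120 mm high; origin at the centre of its base.
- pot: Bystander: terracotta flower pot, 104 mm across, 95 mm high, on the left; origin at the centre of its base.
- seed_tin: Bystander: green seed tin with a metal lid, 76 mm across, 72 mm high; origin at the centre of its base.
- trowel: Bystander: hand trowel lying on the shelf, 275 mm long, at the right near the robot; origin about its middle.
- kneel_block: Bystander: cork block, 120 x 70 x 40 mm, at the left near the robot; origin at the centre of its underside.
Things that resemble listed ones, but are neither listed nor needed, are in the scene too. Leave any purple or yellow look-alike of the tile alone.

How it is judged:
By the outcome, as a careful person would: the job done as asked, in the order asked, and still so for the second after the job is handed in, with the robot touching nothing.
It also fails if it takes over 72 s, if anything falls off the work surface, if the arm or the gripper's body presses on something with over 40 N, if the wrist force passes 120 N, or if a joint passes its speed limit or range.

ROBOT

A 6-joint arm with a two-finger parallel gripper is mounted at the origin on the work surface. World frame = base frame: x ahead of the robot, y to its left, z up, the work surface at z = 0. Lengths are in m, angles in rad, forces in N, time in s.
With the tool pointing down it reaches from about 0.25 to 0.725 m from the base axis. Payload 4 kg.
Tool frame: the origin (TCP) lies midway between the tips of the shut fingers; the grasp point (between the pads) lies 19 mm behind it; y points along the fingers, x is the direction in which the jaws open and shut, and the axes are right-handed (so a half turn about y gives the same grasp; the last joint's range is limited). The gripper opens to 85 mm and grips with 20 to 120 N. Pads are 22 mm wide; open, the fingers measure 114 mm over their backs; the gripper's body (76 mm by 85 mm) begins 54 mm behind the grasp point. The pads swing forward as they close: fully open they stand 13 mm farther back than shut.
Start: joints at [-1.336, 0.241, 0.005, 1.335, 0, 1.571], TCP at [0.116, -0.486, 0.231] pointing down, gripper open.
Joint ranges: [-2.72, 2.72], [-1.05, 1.87], [-1.09, 1.28], [-1.99, 2.15], [-1.42, 1.44], [-3.14, 3.14]. Speed limits (rad/s): [2.79, 2.79, 3.14, 3.14, 3.14, 3.14].

INTERFACE

Orientations are given as a unit quaternion [x, y, z, w].
In Python, from workcell import bot gives the robot as it stands. The module is installed in compiled form; this text tells all that it offers.
- The arm moves only by the shell command python3 -m inch 'ROWS'. ROWS is text: rows parted by semicolons, each of 7 numbers parted by spaces: the turn, a rotation vector about the tool's x, y, z in degrees, then the shift along the tool's x, y, z in mm, then the closure, from 0 (fully open) to 1 (shut). In form: ax ay az dx dy dz fingers; .... A call has 1 to 12 rows; each row shifts and turns the commanded pose from where the row before left it, along the tool's axes as they then stand; what a row does not reach is not made up. A row lasts 1/8 s, in which the tool goes at most 62.5 mm and 10.7 degrees, less where a joint would pass 70% of its speed; a pose out of reach is approached as far as the arm can. A call with a gripper value outside its range is refused whole. The fingers move at their own pace and stop on an object; the grip force is fixed at half the most. Time passes only in rows, so rows that do not move let the fingers close. It gives the time, the measured TCP pose, the force and the opening at its end, in the units of the state.
- bot.get_obs(): the state, without advancing time (a new reading comes with each control period).
- bot.camera(name): name is "side" or "top"; returns a dict with "color" (480x640x3 uint8, blue, green, red), "fx", "fy", "cx", "cy" (pixels), "extrinsics" (4x4, takes a point from world to camera coordinates). Camera axes: x right, y up, looking along -z (the intrinsics and any distortion apply to the point x, -y, -z); pixel columns grow to the right and rows downward; lengths in m; the calibration is good to about 2 mm. A picture is of the moment at which its call begins. There is no depth.
- bot.job_done(): hands the job in, once; it reports no verdict.
Trained networks look in the newest picture that a camera, given by its name, has taken for a name from the list of things; names that differ only in an ending like _2 or _b are one class to them, and where a whole thing is asked for, a point or a joint stands for the part that bears it (a point fixed in the world has none). Each returns a list of dicts, best first, with "conf" (0 to 1); they miss things now and then, are a little off and sometimes report something else, mostly with a low value. They report only what shows in the picture. A call takes as long as a camera call. They do not tell look-alikes from the thing itself.
- bot.look_for(name, camera): "extent" ([left, top, right, bottom] in pixels, round what is visible of it).
- bot.cut_out(name, camera): "region" (480x640 bool, what is visible of it) and "extent" ([left, top, right, bottom] in pixels, round what is visible of it).
- bot.spot_point(name, camera): "point" ([column, row] in pixels: a listed point, or the origin of a listed thing).
The state is a dict: "clock": time; "joint_pos": joint angles; "joint_vel": joint speeds; "tau": joint torques, N m; "eef_pos": TCP position; "tool_rot": TCP orientation; "ft_force": force on the tool from outside, world axes, zero at the start; "ft_torque": the same for the moment, N m; "grip_width": finger opening in m.
Only numpy, scipy, OpenCV 4.12 (cv2) and the standard library are available. Lean on these libraries where they do the work, as an engineer would, in place of code of your own. Each camera call takes 0.05 s, during which the arm holds its last target.

## Working session

There is one attempt and no reset: what is moved stays moved. The work goes in short steps, Python scripts to look and compute and a shell command to move; the robot and the scene stay as the last step left them, time stands still between calls to the robot, and variables do not carry over. Pictures are saved under pics/ and viewed, and the job is handed in when it is done.

```bash
mkdir -p pics; ls; python3 - <<'E'
from workcell import bot
import cv2
o=bot.get_obs(); print(o)
for c in("side","top"):
    r=bot.camera(c); cv2.imwrite(f"pics/{c}0.png",r["color"]); print(c,r["fx"],r["fy"],r["cx"],r["cy"],r["extrinsics"],r.keys())
    for n in["tile","post","bay","bath_dish","jar","pot","seed_tin","trowel","kneel_block"]:
        print(n,[(d["extent"],round(d["conf"],2)) for d in bot.look_for(n,c)])
    for n in["tile","tile_band","post","bay","bay_home"]:
        print("pt",n,[(d["point"],round(d["conf"],2)) for d in bot.spot_point(n,c)])
print(bot.get_obs()["clock"])
E
```

```text
pics
{'clock': 0.0, 'joint_pos': array([-1.33600544e+00,  2.41434259e-01,  3.71909334e-03,  1.33522038e+00,
        6.07876926e-06,  1.57077263e+00]), 'joint_vel': array([-0.00199044,  0.00050618,  0.00030913,  0.00095349, -0.00057535,
        0.00103631]), 'tau': array([ 1.18213975e-03, -3.72317004e+01,  2.52408957e+01,  1.69539131e-02,
        6.34724802e-05, -1.30212150e-06]), 'eef_pos': array([ 0.11617191, -0.4856553 ,  0.23040039]), 'tool_rot': array([-0.55465621,  0.43858115, -0.43739629,  0.55559657]), 'ft_force': array([ 0.38544958, -0.04880276, -0.08710142]), 'ft_torque': array([-0.05433494,  0.01416641,  0.00228911]), 'grip_width': 0.08557430544033783}
side 488.93256103493184 488.93256103493184 320.3347152096361 243.28826730919863 [[-0.78044798 -0.62491811 -0.01945014  0.3875226 ]
 [ 0.37736063 -0.49562605  0.78227475 -0.24556102]
 [-0.49849765  0.60318503  0.62262984 -1.02405365]
 [ 0.          0.          0.          1.        ]] dict_keys(['color', 'fx', 'fy', 'cx', 'cy', 'extrinsics'])
tile [([277.4, 304.3, 326.7, 351.2], 0.96), ([146.3, 244.4, 197.8, 281.4], 0.88), ([3
[... 1501 characters left out ...]
ath_dish [([442.6, 214.1, 523.0, 295.2], 0.63)]
jar [([451.0, 177.3, 483.6, 209.5], 0.61), ([306.1, 164.9, 381.8, 217.1], 0.58)]
pot [([156.0, 232.3, 196.4, 268.4], 0.69)]
seed_tin [([161.2, 188.2, 192.8, 215.5], 0.8)]
trowel [([395.6, 265.1, 446.6, 354.8], 0.94)]
kneel_block [([156.4, 274.3, 196.9, 317.0], 0.56), ([162.7, 187.7, 189.4, 215.5], 0.16)]
pt tile [([257.7, 280.5], 0.95), ([252.7, 215.1], 0.79), ([314.2, 250.2], 0.67), ([361.8, 296.5], 0.67)]
pt tile_band [([347.1, 281.9], 0.93), ([273.3, 293.0], 0.92), ([311.3, 265.4], 0.81), ([258.4, 198.8], 0.73), ([240.8, 139.9], 0.61)]
pt post [([308.2, 218.8], 0.55)]
pt bay [([316.6, 173.7], 0.91), ([477.7, 253.7], 0.59)]
pt bay_home []
1.5
```

View pics/top0.png

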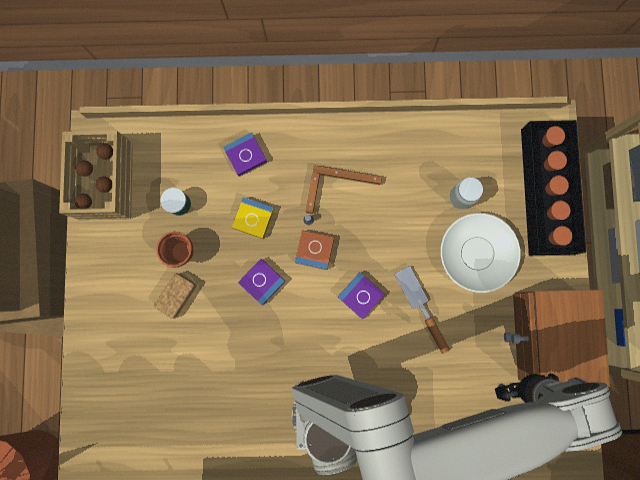

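View pics/side0.png

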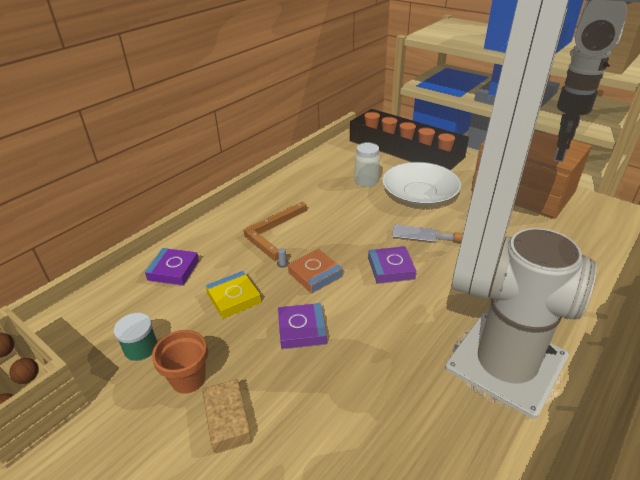

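```bash
python3 - <<'E'
import cv2
a=cv2.imread("pics/top0.png")[150:330,210:410]; cv2.imwrite("pics/topc.png",cv2.resize(a,None,fx=3.3,fy=3.3,interpolation=cv2.INTER_CUBIC))
E
```

```text
(no output)
```

View pics/topc.png

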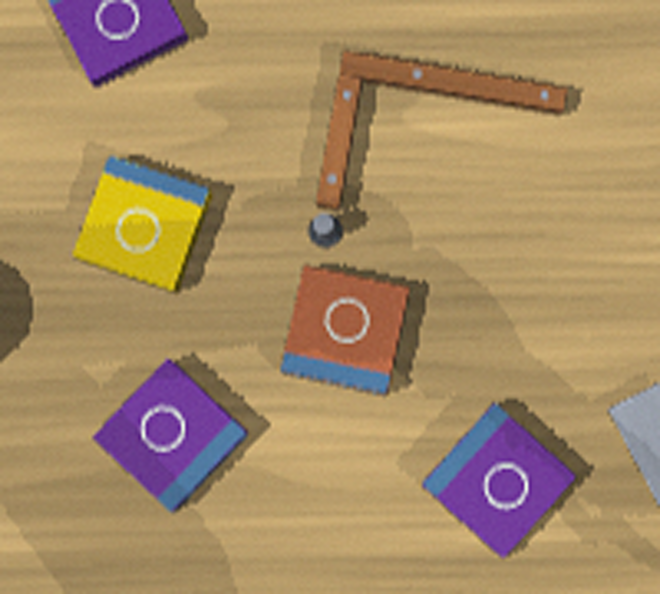

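The tile is the terracotta square at (315,249) in the top picture, which is (315,270) in the side picture. Its blue band faces the robot, and the post is at (308,218).

It could be confused with purple tiles at (246,155), (260,281) and (362,295), or the yellow one at (252,217). The close crop confirms the terracotta one, so I'll fit the poses next.

```bash
cat > h.py <<'E'
import numpy as np, cv2
from scipy.optimize import minimize
from scipy.spatial.transform import Rotation as R
from workcell import bot
def proj(c,P):
    P=np.asarray(P,float); q=P@c["extrinsics"][:3,:3].T+c["extrinsics"][:3,3]
    return np.c_[c["cx"]+c["fx"]*q[:,0]/-q[:,2], c["cy"]+c["fy"]*-q[:,1]/-q[:,2]]
def ray(c,uv,z):
    E=c["extrinsics"];Rm=E[:3,:3];o=-Rm.T@E[:3,3]
    d=Rm.T@np.array([(uv[0]-c["cx"])/c["fx"],-(uv[1]-c["cy"])/c["fy"],-1.]); return o+d*(z-o[2])/d[2]
def box(x0,x1,y0,y1,h): return np.array([[x,y,z] for x in(x0,x1) for y in(y0,y1) for z in(0,h)])
TILE=[box(-.05,.05,-.05,.05,.03)]
BAY=[box(0,.022,-.19,.022,.026),box(-.125,0,0,.022,.026)]
def tf(p,B):
    c,s=np.cos(p[2]),np.sin(p[2]); return np.c_[p[0]+c*B[:,0]-s*B[:,1],p[1]+s*B[:,0]+c*B[:,1],B[:,2]]
S=6
def rend(c,p,boxes,ext):
    l,t,r,b=ext; m=np.zeros(((b-t)*S,(r-l)*S),np.uint8)
    for B in boxes:
        q=(proj(c,tf(p,B))+.5-[l,t])*S
        cv2.fillConvexPoly(m,cv2.convexHull((q*16).astype(np.float32)).astype(np.int32),255,shift=4)
    return cv2.resize(m,(r-l,b-t),interpolation=cv2.INTER_AREA)/255.
def fit(views,boxes,p0):
    def cost(p):
        s=0
        for c,m,w in views:
            ys,xs=np.where(m);e=(max(xs.min()-15,0),max(ys.min()-15,0),min(xs.max()+16,640),min(ys.max()+16,480))
            s+=np.abs(rend(c,p,boxes,e)-m[e[1]:e[3],e[0]:e[2]]).sum()/m.sum()
        return s
    best=None
    for dy in(0,.06,-.06):
        x0=np.array([p0[0],p0[1],p0[2]+dy])
        r=minimize(cost,x0,method="Nelder-Mead",options=dict(initial_simplex=np.array([x0,x0+[.006,0,0],x0+[0,.006,0],x0+[0,0,.08]]),xatol=1e-5,fatol=1e-4))
        if best is None or r.fun<best.fun: best=r
    return best.x,best.fun
def color_mask(img,near,rad,kind="tile"):
    hsv=cv2.cvtColor(img,cv2.COLOR_BGR2HSV)
    return hsv
def pick(name,cam,uv):
    L=bot.cut_out(name,cam)
    L=[d for d in L if d["conf"]>.2]
    L.sort(key=lambda d:np.hypot((d["extent"][0]+d["extent"][2])/2-uv[0],(d["extent"][1]+d["extent"][3])/2-uv[1]))
    return L[0] if L else None
E
python3 - <<'E'
from h import *
C={};M={}
o=bot.get_obs(); print(R.from_quat(o["tool_rot"]).as_matrix().round(3))
for cam in("top","side"):
    C[cam]=bot.camera(cam)
    M[cam]={n:pick(n,cam,uv) for n,uv in {"top":dict(tile=(315,249),bay=(343,188),post=(308,219)),"side":dict(tile=(315,270),bay=(273,232),post=(283,259))}[cam].items()}
    for n,d in M[cam].items(): print(cam,n,d and (d["extent"],d["conf"],d["region"].sum()))
    im=C[cam]["color"].copy()
    for d,k in zip(M[cam].values(),[(0,255,0),(255,0,255),(255,255,0)]):
        if d:
            cs,_=cv2.findContours(d["region"].astype(np.uint8),0,1); cv2.drawContours(im,cs,-1,k,1)
    a=im[150:320,200:440] if cam=="top" else im[180:320,200:400]
    cv2.imwrite(f"pics/m_{cam}.png",cv2.resize(a,None,fx=3,fy=3,interpolation=0))
p=ray(C["top"],(308.2,219),.046)
t0=ray(C["top"],(315,249),.03); b0=ray(C["top"],(318,177),.026)
yaw=np.arctan2(-(0)+b0[1]-p[1],b0[0]-p[0])
for name,B,p0 in(("tile",TILE,(t0[0],t0[1],-.17)),("bay",BAY,(b0[0],b0[1],-.12))):
    for cams in(("top",),("side",),("top","side")):
        v=[(C[k],M[k][name]["region"],1) for k in cams if M[k][name]]
        if v: print(name,cams,*fit(v,B,p0))
print("post",[ (k,ray(C[k],((d["extent"][0]+d["extent"][2])/2,(d["extent"][1]+d["extent"][3])/2),.023)) for k in C for d in [M[k]["post"]] if d])
E
```

```text
[[ 0.233  0.     0.973]
 [-0.973  0.     0.233]
 [-0.    -1.     0.   ]]
top tile ([294.4, 229.6, 332.7, 269.5], 0.63, np.int64(1120))
top bay ([305.7, 165.0, 381.7, 213.7], 0.64, np.int64(923))
top post ([304.4, 215.0, 314.8, 226.2], 0.56, np.int64(89))
side tile ([286.9, 250.1, 342.4, 295.0], 0.79, np.int64(1457))
side bay ([243.2, 203.3, 304.4, 259.4], 0.83, np.int64(978))
side post ([279.4, 247.4, 290.4, 266.6], 0.69, np.int64(162))
tile ('top',) [ 0.48835777  0.03256846 -0.2308803 ] 0.03164915966386554
tile ('side',) [ 0.48615222  0.03547313 -0.24338423] 0.059482955845344306
tile ('top', 'side') [ 0.4877997   0.03325149 -0.23768264] 0.10987078702448722
bay ('top',) [ 0.72466156  0.0122186  -0.19423698] 0.08265035158158604
bay ('side',) [ 0.72246278  0.01156796 -0.22100037] 0.24427202373792054
bay ('top', 'side') [ 0.72439021  0.01214345 -0.19793961] 0.35338054538882024
post [('top', array([0.57769508, 0.04478771, 0.023     ])), ('side', array([0.57392659, 0.04945793, 0.023     ]))]
```

View pics/m_top.png

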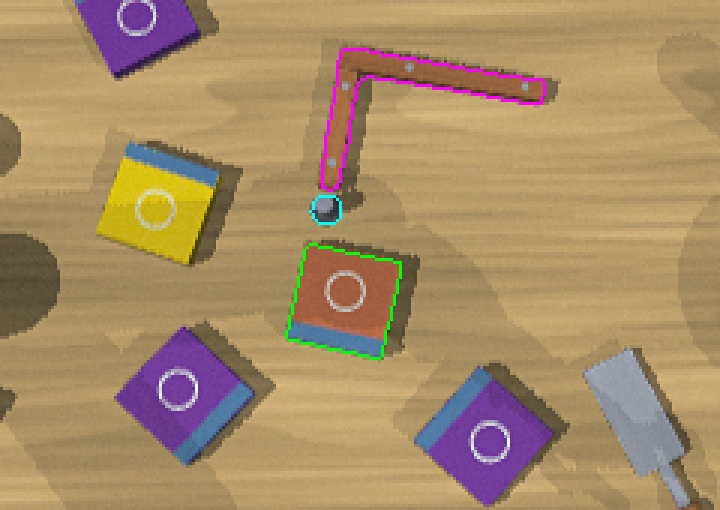

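View pics/m_side.png

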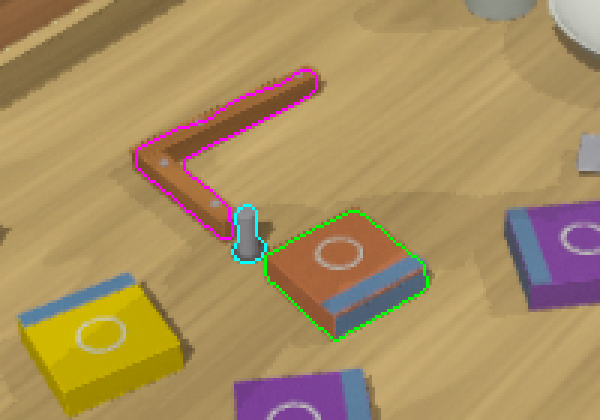

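```bash
cat >> h.py <<'E'
def cyl(x,y,r,h):
    a=np.linspace(0,2*np.pi,24,endpoint=False)
    return np.array([[x+r*np.cos(t),y+r*np.sin(t),z] for t in a for z in(0,h)])
POST=[cyl(-.145,.01,.01,.046),cyl(-.145,.01,.016,.002)]
def outline(c,im,p,boxes,k,s,o):
    for B in boxes:
        q=((proj(c,tf(p,B))+.5-o)*s).astype(np.float32)
        cv2.polylines(im,[cv2.convexHull(q).astype(np.int32)],True,k,1)
        if len(B)==8:
            for z in (B[:,2].max(),0):
                cv2.polylines(im,[cv2.convexHull(q[B[:,2]==z]).astype(np.int32)],True,k,1)
E
python3 - <<'E'
from h import *
C={};M={}
for cam in("top","side"):
    C[cam]=bot.camera(cam)
    M[cam]={n:pick(n,cam,uv)["region"] for n,uv in {"top":dict(tile=(315,249),bay=(343,188),post=(308,219)),"side":dict(tile=(315,270),bay=(273,232),post=(283,259))}[cam].items()}
P={}
for cams in(("top",),("side",),("top","side")):
    P[cams]=fit([(C[k],M[k]["bay"]|M[k]["post"],1) for k in cams],BAY+POST,(.7244,.0121,-.19)); print(cams,*P[cams])
    print(fit([(C[k],M[k]["post"],1) for k in cams],[B-[-.145,.01,0] for B in POST],(.58,.047,0)))
tp=fit([(C[k],M[k]["tile"],1) for k in C],TILE,(.488,.033,-.23))[0]; print("tile",tp)
p=P[("top","side")][0]
for cam,o,w in(("top",(290,155),(110,130)),("side",(235,190),(120,120))):
    a=C[cam]["color"][o[1]:o[1]+w[1],o[0]:o[0]+w[0]]; a=cv2.resize(a,None,fx=5,fy=5,interpolation=0)
    outline(C[cam],a,p,BAY+POST,(255,255,0),5,o); outline(C[cam],a,tp,TILE,(0,255,0),5,o)
    cv2.imwrite(f"pics/f_{cam}.png",a)
E
```

```text
('top',) [ 0.72409083  0.01218638 -0.19155527] 0.13647651077691053
(array([0.58323874, 0.04773076, 0.05678968]), np.float64(0.5931550802139037))
('side',) [ 0.72130258  0.0157101  -0.19462204] 0.1368895785849377
(array([0.58264485, 0.05081531, 0.12863597]), np.float64(0.41335883947074764))
('top', 'side') [ 0.72379596  0.01272424 -0.19737726] 0.3223486368537389
(array([0.58322455, 0.05006983, 0.02548498]), np.float64(1.012704375172094))
tile [ 0.48609059  0.03414348 -0.23301357]
```

View pics/f_top.png

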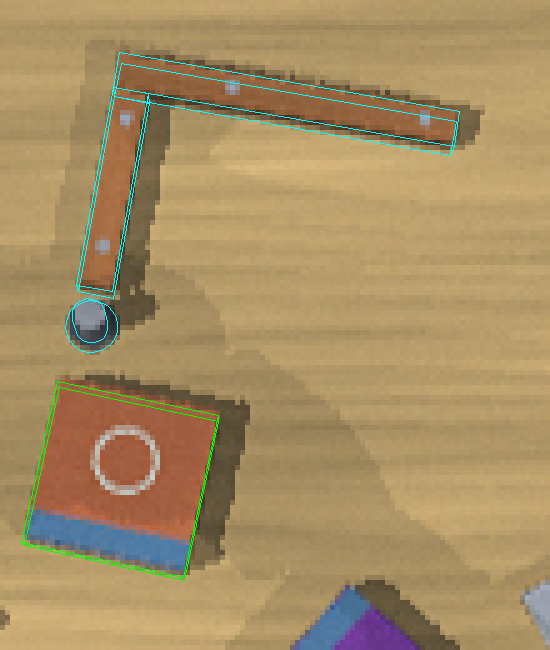

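View pics/f_side.png

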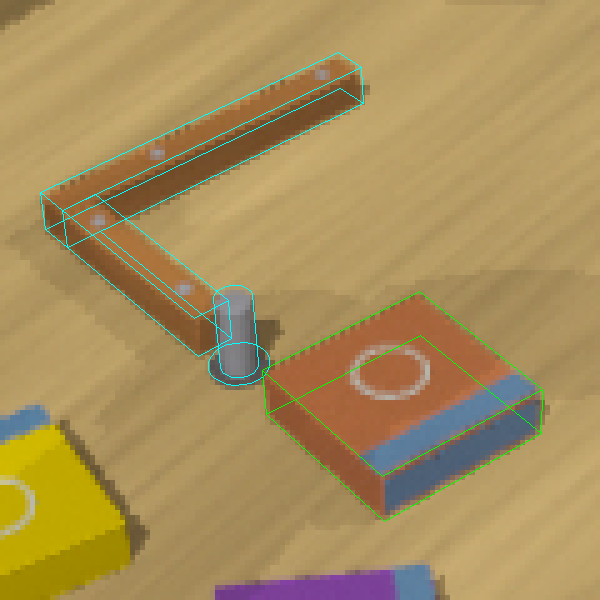

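```bash
python3 -m inch '0 0 0 -30 0 27 1; 0 0 0 -42 0 38 1; 0 0 0 -42 0 38 1; 0 0 0 -42 0 38 1; 0 0 0 -42 0 38 1; 0 0 0 -42 0 38 1; 0 0 0 -42 0 38 1; 0 0 0 -42 0 38 1; 0 0 0 -42 0 38 1; 0 0 0 -42 0 38 1; 0 0 0 -40 0 34 1; 0 0 0 0 0 0 1'
```

```text
clock: 3.8
eef_pos: [0.4052, 0.046, 0.2312]
tool_rot: [-0.556, 0.436, -0.436, 0.557]
ft_force: [-0.4, 0.5, -0.1]
grip_width: -0.0005
```

```bash
cat >> h.py <<'E'
BP=(.7238,.0127,-.197)
def tobay(p): 
    d=np.array(p[:2])-BP[:2]; c,s=np.cos(BP[2]),np.sin(BP[2]); return np.array([c*d[0]+s*d[1],-s*d[0]+c*d[1]])
def state(tile=None):
    o=bot.get_obs(); m=R.from_quat(o["tool_rot"]).as_matrix()
    ty=np.arctan2(m[1,2],m[0,2]); b=tobay(o["eef_pos"])
    f=o["ft_force"]; c,s=np.cos(BP[2]),np.sin(BP[2]); fb=(c*f[0]+s*f[1],-s*f[0]+c*f[1],f[2])
    print("t",round(o["clock"],2),"tcp bay mm",(b*1000).round(1),"z",round(o["eef_pos"][2]*1000,1),"yaw bay deg",round(np.degrees(ty-BP[2]),1),"F bay",np.round(fb,1),"tilt",m[:,1].round(3),"w",round(o["grip_width"]*1000,1))
    return o,b,ty
E
python3 -c "
from h import *; state()"
```

```text
t 3.8 tcp bay mm [-318.9  -29.7] z 231.2 yaw bay deg 25.1 F bay [-0.5  0.4 -0.1] tilt [ 0.001  0.001 -1.   ] w -0.5
```

```bash
python3 -m inch '0 9 0 0 40 0 1; 0 9 0 0 45 0 1; 0 7 0 0 45 0 1; 0 0 0 0 45 0 1; 0 0 0 0 30 0 1; 0 0 0 0 12 0 1; 0 0 0 0 0 0 1'; python3 -c "
from h import *; state()
for k in ('top','side'): cv2.imwrite('pics/a_%s.png'%k,bot.camera(k)['color'])"
```

```text
clock: 4.68
eef_pos: [0.3992, -0.0273, 0.0145]
tool_rot: [-0.456, 0.544, -0.511, 0.485]
ft_force: [0.1, 0.8, 0.2]
grip_width: 0.0
t 4.67 tcp bay mm [-310.5 -102.8] z 14.5 yaw bay deg 4.8 F bay [-0.1  0.8  0.2] tilt [-0.     0.062 -0.998] w 0.0
```

View pics/a_side.png

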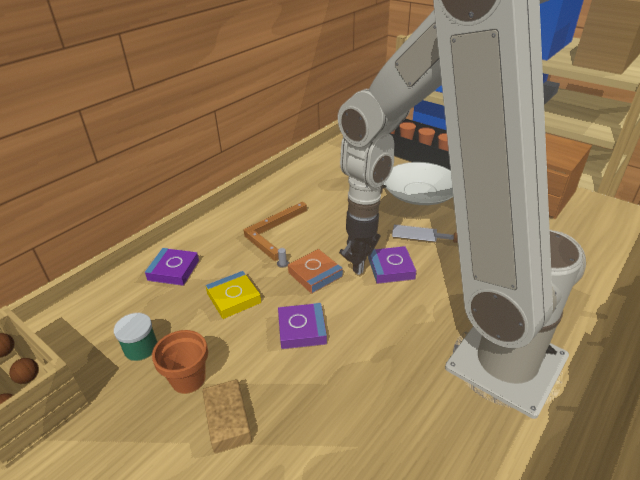

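View pics/a_top.png

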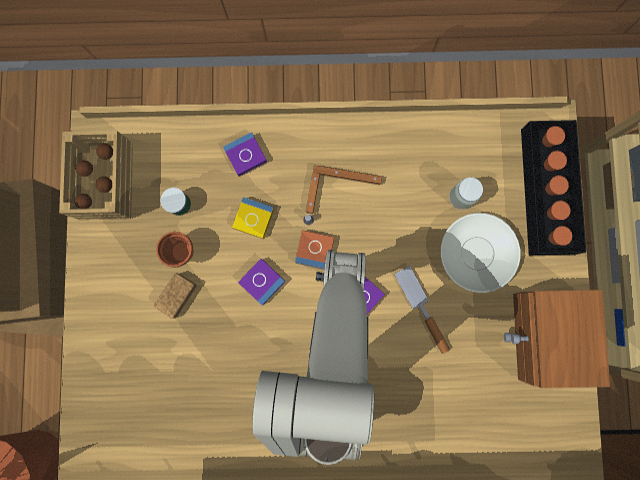

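```bash
python3 -c "
from h import *; o,b,t=state(); print(o['joint_pos'].round(3),o['joint_vel'].round(3))"
```

```text
t 4.78 tcp bay mm [-309.1 -102.4] z 15.6 yaw bay deg 4.8 F bay [1.2 0.6 0.6] tilt [ 0.003  0.062 -0.998] w 0.2
[-0.115  0.294 -0.571  0.709  0.062  3.14 ] [ 0.006 -0.009  0.007 -0.    -0.     0.001]
```

```bash
python3 -m inch '0 0 0 0 -30 0 1; 0 0 0 0 -40 0 1; 0 0 -3.5 0 0 0 1; 0 -8 0 0 0 0 1; 0 -10 0 0 0 0 1; 0 -10 0 0 0 0 1; 0 -10 0 0 0 0 1; 0 -10 0 0 0 0 1; 0 -10 0 0 0 0 1; 0 -10 0 0 0 0 1; 0 -10 0 0 0 0 1; 0 -7 0 0 0 0 1'; python3 -c "
from h import *; o,b,t=state(); print(o['joint_pos'].round(3))"
```

```text
clock: 6.28
eef_pos: [0.3998, -0.0396, 0.086]
tool_rot: [-0.701, 0.067, -0.065, 0.707]
ft_force: [0.3, 0.4, 0.1]
grip_width: -0.0004
t 6.28 tcp bay mm [-307.5 -114.7] z 86.0 yaw bay deg 90.6 F bay [0.3 0.5 0.1] tilt [-0.002  0.008 -1.   ] w -0.4
[-0.104  0.183 -0.481  0.91   0.008  1.653]
```

```bash
python3 -m inch '0 0 0 -10 0 26 1; 0 0 0 0 0 27 1; 0 0 0 0 0 27 1; 0 0 0 0 40 0 1; 0 0 0 0 32 0 1; 0 0 0 0 0 0 1'; python3 -c "
from h import *; state()
for k in ('top','side'): cv2.imwrite('pics/b_%s.png'%k,cv2.resize(bot.camera(k)['color'][180:330,220:420],None,fx=4,fy=4))"
```

```text
clock: 7.02
eef_pos: [0.4024, 0.0415, 0.0126]
tool_rot: [-0.701, 0.07, -0.064, 0.706]
ft_force: [-0.6, 0.5, 0.4]
grip_width: -0.0
t 7.03 tcp bay mm [-320.8  -34.7] z 12.6 yaw bay deg 90.4 F bay [-0.7  0.4  0.4] tilt [-0.008  0.008 -1.   ] w -0.0
```

View pics/b_side.png

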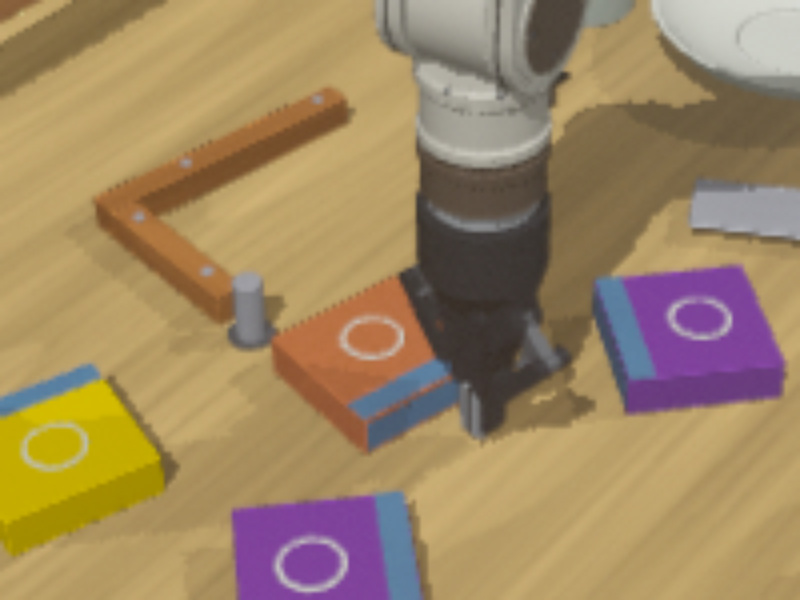

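View pics/b_top.png

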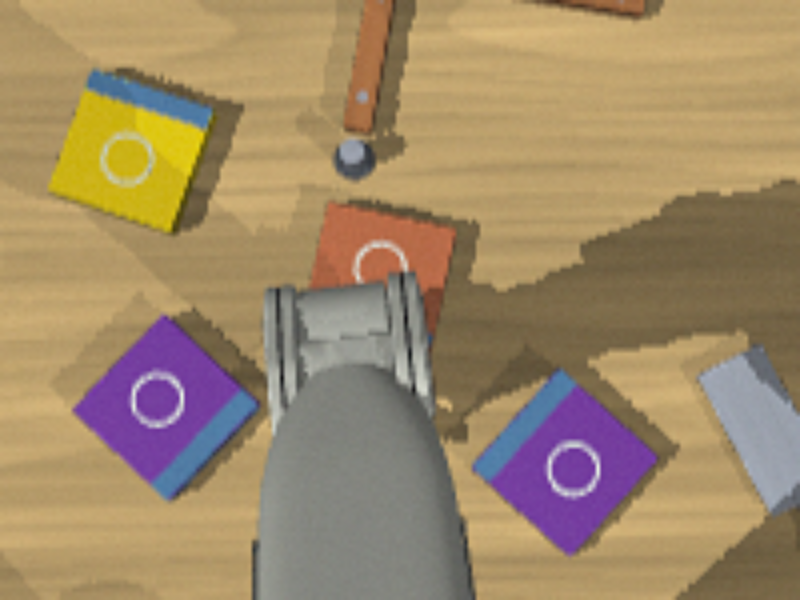

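```bash
python3 -m inch '0 0 0 5 0 0 1; 0 0 0 5 0 0 1; 0 0 0 4 0 0 1; 0 0 0 4 0 0 1; 0 0 0 4 0 0 1; 0 0 0 4 0 0 1; 0 0 0 4 0 0 1'; python3 -c "
from h import *; state()"; python3 -m inch '0 0 0 4 0 0 1; 0 0 0 4 0 0 1; 0 0 0 4 0 0 1;0 0 0 4 0 0 1'; cat >> h.py <<'E'
def show(fn,p0=None,cams=("top","side")):
    C={k:bot.camera(k) for k in cams}; out=[]
    for k in cams:
        im=cv2.resize(C[k]["color"][155:305,230:430],None,fx=3,fy=3,interpolation=cv2.INTER_CUBIC)
        out.append(im)
    cv2.imwrite(fn,cv2.resize(np.vstack(out) if len(out)==1 else np.hstack(out),None,fx=.66,fy=.66) if len(out)>1 else out[0])
    return C
E
python3 -c "
from h import *; state(); show('pics/c1.png')"
```

```text
clock: 8.0
eef_pos: [0.427, 0.0362, 0.0118]
tool_rot: [-0.701, 0.074, -0.061, 0.707]
ft_force: [-13.0, 2.0, 11.3]
grip_width: -0.0001
t 8.0 tcp bay mm [-295.6  -35. ] z 11.8 yaw bay deg 90.4 F bay [-13.2  -0.6  11.3] tilt [-0.017  0.01  -1.   ] w -0.1
clock: 8.5
eef_pos: [0.4396, 0.0329, 0.0116]
tool_rot: [-0.701, 0.076, -0.059, 0.706]
ft_force: [-18.4, 1.2, 18.6]
grip_width: -0.0002
t 8.5 tcp bay mm [-282.7  -35.8] z 11.6 yaw bay deg 90.4 F bay [-18.3  -2.4  18.6] tilt [-0.023  0.009 -1.   ] w -0.2
```

View pics/c1.png

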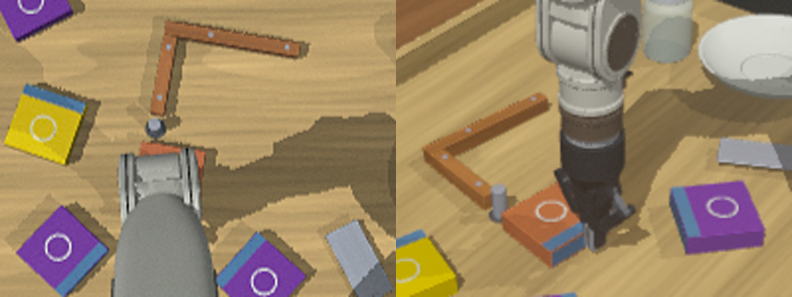

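```bash
python3 -m inch '0 0 0 -8 0 0 1; 0 0 0 -10 0 0 1; 0 0 0 -10 -30 0 1; 0 -9 0 -10 -30 0 1; 0 -9 0 0 0 0 1; 0 -9 0 0 0 0 1; 0 -9 0 0 0 0 1; 0 -9 0 0 0 0 1; 0 -9 0 0 0 0 1;0 -9 0 0 0 0 1;0 -9 0 0 0 0 1;0 -9 0 0 0 0 1'; python3 -m inch '0 -8 0 0 0 0 1; 0 0 0 0 0 0 1';  python3 -c "
from h import *; o,b,t=state(); print(o['joint_pos'].round(2)); C=show('pics/c2.png')
for k in C:
    L=bot.cut_out('tile',k); print(k,[(d['extent'],round(d['conf'],2)) for d in L])
"
```

```text
clock: 10.1
eef_pos: [0.4119, 0.0395, 0.0731]
tool_rot: [-0.575, -0.408, 0.407, 0.581]
ft_force: [0.4, 0.5, -0.5]
grip_width: 0.0001
clock: 10.35
eef_pos: [0.4119, 0.0395, 0.073]
tool_rot: [-0.546, -0.445, 0.444, 0.553]
ft_force: [0.0, -0.1, -0.3]
grip_width: 0.0003
t 10.35 tcp bay mm [-311.1  -34.8] z 73.0 yaw bay deg 179.3 F bay [ 0.1 -0.1 -0.3] tilt [-0.005  0.008 -1.   ] w 0.3
[ 0.09  0.22 -0.47  0.88  0.01  0.3 ]
top [([297.8, 224.0, 330.7, 260.2], 0.86), ([232.8, 198.2, 273.2, 239.1], 0.86), ([338.2, 274.2, 385.4, 319.7], 0.82), ([237.4, 260.0, 282.4, 304.7], 0.71), ([225.9, 135.3, 266.6, 177.8], 0.71)]
side [([206.6, 268.5, 261.5, 317.2], 0.89), ([283.1, 246.7, 335.6, 286.6], 0.84), ([143.9, 243.6, 199.1, 285.3], 0.79), ([275.8, 302.0, 326.1, 351.4], 0.6), ([365.5, 249.5, 416.5, 282.1], 0.56), ([153.2, 330.4, 208.8, 393.3], 0.52)]
```

View pics/c2.png

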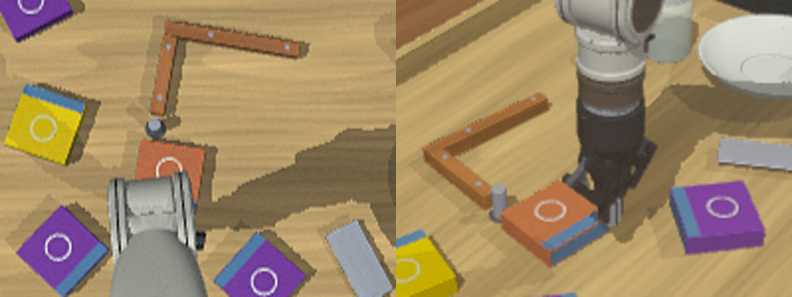

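```bash
cat >> h.py <<'E'
def fitv(views,boxes,p0):
    D=[]
    for c,m,ig in views:
        ys,xs=np.where(m);e=(max(xs.min()-20,0),max(ys.min()-20,0),min(xs.max()+21,640),min(ys.max()+21,480))
        D.append((c,m[e[1]:e[3],e[0]:e[2]],~ig[e[1]:e[3],e[0]:e[2]],e,m.sum()))
    def cost(p): return sum((np.abs(rend(c,p,boxes,e)-m)*k).sum()/n for c,m,k,e,n in D)
    best=None
    for dy in(0,.1,-.1,.25):
        x0=np.array([p0[0],p0[1],p0[2]+dy])
        r=minimize(cost,x0,method="Nelder-Mead",options=dict(initial_simplex=np.array([x0,x0+[.008,0,0],x0+[0,.008,0],x0+[0,0,.08]]),xatol=1e-5,fatol=1e-4))
        if best is None or r.fun<best.fun: best=r
    return best.x,best.fun
import json,os
def track(fn,p0=None):
    """tile pose world; p0 prior"""
    if p0 is None: p0=json.load(open("tp.json"))
    V=[];ims=[];C={}
    for k in("top","side"):
        c=bot.camera(k); C[k]=c
        uv=proj(c,tf(p0,np.array([[0,0,.015]])))[0]
        d=pick("tile",k,uv)
        hsv=cv2.cvtColor(c["color"],cv2.COLOR_BGR2HSV)
        h,s,v=cv2.split(hsv)
        rect=np.zeros((480,640),bool)
        q=proj(c,tf(p0,TILE[0]));l,t=(q.min(0)-14).astype(int);r,b=(q.max(0)+14).astype(int)
        rect[max(t,0):b,max(l,0):r]=True
        col=(((h<=10)|(h>=172))&(s>110)&(v>60))|((h>95)&(h<120)&(s>60)&(v>50))
        # battens look alike: drop them
        bm=np.zeros((480,640),np.uint8)
        for B in BAY: cv2.fillConvexPoly(bm,cv2.convexHull((proj(c,tf(BP,B))+.5).astype(np.float32)).astype(np.int32),1)
        bm=cv2.dilate(bm,np.ones((3,3)))>0
        m=d["region"] if d is not None and np.hypot((d["extent"][0]+d["extent"][2])/2-uv[0],(d["extent"][1]+d["extent"][3])/2-uv[1])<20 else None
        if m is None: print(k,"no mask, skipped"); continue
        ig=((s<70)|(v<50))&~m
        ig=cv2.morphologyEx(ig.astype(np.uint8),cv2.MORPH_OPEN,np.ones((3,3)))>0
        ig=cv2.dilate(ig.astype(np.uint8),np.ones((3,3)))>0
        V.append((c,m,ig&~m))
    p,f=fitv(V,TILE,p0)
    for k,o in(("top",(230,155)),("side",(230,170))):
        im=cv2.resize(C[k]["color"][o[1]:o[1]+150,o[0]:o[0]+170],None,fx=2.3,fy=2.3,interpolation=cv2.INTER_CUBIC)
        outline(C[k],im,p,TILE,(0,255,0),2.3,o); outline(C[k],im,BP,POST[:1],(255,255,0),2.3,o); ims.append(im)
    cv2.imwrite(fn,np.hstack(ims))
    b=tobay(p); json.dump(list(p),open("tp.json","w"))
    print("tile bay mm",(b*1000).round(1),"yaw bay",round(np.degrees(p[2]-BP[2]),1),"cost",round(f,3),"views",len(V))
    c,s=np.cos(p[2]),np.sin(p[2]); o=bot.get_obs()["eef_pos"][:2]-p[:2]
    print("tcp in tile mm",np.round([1e3*(c*o[0]+s*o[1]),1e3*(-s*o[0]+c*o[1])],1))
    pw=tf(BP,np.array([[-.145,.01,0]]))[0,:2]-p[:2]; print("post in tile mm",np.round([1e3*(c*pw[0]+s*pw[1]),1e3*(-s*pw[0]+c*pw[1])],1))
    return p
E
python3 -c "
from h import *; track('pics/d1.png',(.507,.03,-.23))"
```

```text
tile bay mm [-218.5  -23.9] yaw bay 0.4 cost 0.101 views 2
tcp in tile mm [-92.6 -10.4]
post in tile mm [73.8 33.4]
```

View pics/d1.png

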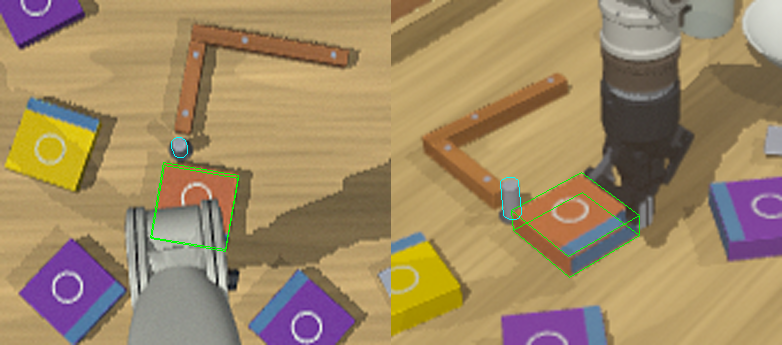

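```bash
python3 -m inch '0 0 0 -10 20 0 1; 0 0 0 -8 30 0 1; 0 0 0 0 7 -5 1; 0 0 0 0 0 -6 1; 0 0 0 0 0 -6 1; 0 0 0 0 0 -5 1; 0 0 0 0 0 -4 1; 0 0 0 0 0 -3 1'; python3 -c "
from h import *; state()"; python3 -m inch '0 0 0 0 0 -3 1; 0 0 0 0 0 -3 1; 0 0 0 0 0 -3 1';python3 -c "
from h import *; state();track('pics/d2.png')"
```

```text
clock: 11.75
eef_pos: [0.4366, 0.0163, 0.0159]
tool_rot: [-0.546, -0.446, 0.445, 0.553]
ft_force: [0.5, 0.0, -0.2]
grip_width: -0.0
t 11.75 tcp bay mm [-282.3  -52.7] z 15.9 yaw bay deg 179.3 F bay [ 0.4  0.1 -0.2] tilt [-0.005  0.008 -1.   ] w -0.0
clock: 12.12
eef_pos: [0.4427, 0.0149, 0.0152]
tool_rot: [-0.544, -0.445, 0.446, 0.554]
ft_force: [-8.0, 2.8, 6.8]
grip_width: 0.0
t 12.12 tcp bay mm [-276.1  -52.9] z 15.2 yaw bay deg 179.4 F bay [-8.4  1.2  6.8] tilt [-0.01  0.01 -1.  ] w 0.0
tile bay mm [-219.1  -26.5] yaw bay 2.8 cost 0.163 views 2
tcp in tile mm [-58.3 -23.6]
post in tile mm [75.8 32.9]
```

View pics/d2.png

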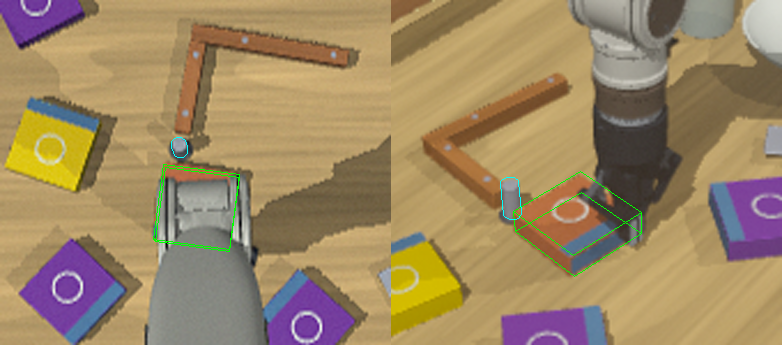

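```bash
python3 -m inch '0 0 0 0 -0.6 -3 1; 0 0 0 0 -0.5 -3 1; 0 0 0 0 -0.4 -3 1';python3 -c "
from h import *; state()"; python3 -m inch '0 0 0 0 -0.4 -3 1; 0 0 0 0 -0.4 -3 1; 0 0 0 0 -0.4 -3 1';python3 -c "
from h import *; state();track('pics/d3.png')"
```

```text
clock: 12.7
eef_pos: [0.4523, 0.0123, 0.0163]
tool_rot: [-0.545, -0.445, 0.446, 0.553]
ft_force: [-3.5, -0.7, -2.5]
grip_width: 0.0
t 12.7 tcp bay mm [-266.1  -53.5] z 16.3 yaw bay deg 179.3 F bay [-3.3 -1.3 -2.5] tilt [-0.009  0.008 -1.   ] w 0.0
clock: 13.08
eef_pos: [0.4606, 0.0104, 0.0176]
tool_rot: [-0.545, -0.444, 0.446, 0.554]
ft_force: [-9.1, -0.9, 0.1]
grip_width: -0.0
t 13.07 tcp bay mm [-257.7  -53.8] z 17.6 yaw bay deg 179.3 F bay [-8.7 -2.7  0.1] tilt [-0.01   0.008 -1.   ] w -0.0
tile bay mm [-201.1  -23.3] yaw bay 6.3 cost 0.194 views 2
tcp in tile mm [-59.7 -24.1]
post in tile mm [59.4 26.9]
```

View pics/d3.png

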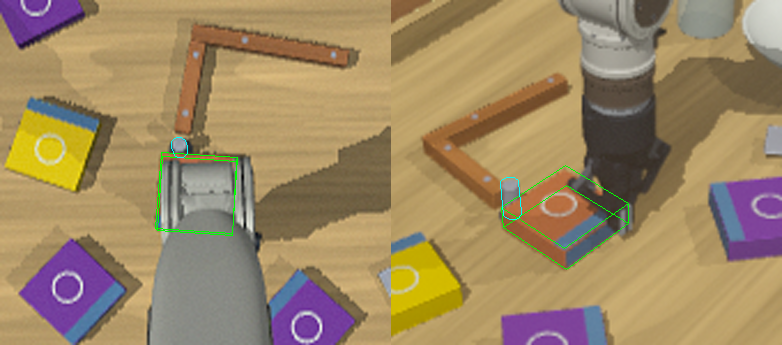

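```bash
python3 -m inch '0 -3 0 -3 -0.3 -2 1; 0 -4 0 -4 -0.3 -2.5 1; 0 -4 0 -4 -0.3 -2.7 1';python3 -c "
from h import *; state();track('pics/d4.png')"
```

```text
clock: 13.65
eef_pos: [0.4657, -0.0021, 0.0181]
tool_rot: [-0.499, -0.495, 0.497, 0.508]
ft_force: [-6.9, -2.6, -2.5]
grip_width: -0.0001
t 13.65 tcp bay mm [-250.2  -65. ] z 18.1 yaw bay deg 190.4 F bay [-6.3 -3.9 -2.5] tilt [-0.011  0.007 -1.   ] w -0.1
tile bay mm [-198.9  -28.1] yaw bay 12.4 cost 0.338 views 2
tcp in tile mm [-57.9 -25.5]
post in tile mm [60.8 25.7]
```

```bash
python3 -m inch '0 -3.5 0 -4.5 0 -2.7 1; 0 -3 0 -4.5 -0.1 -2.7 1; 0 -3 0 -4.5 -0.1 -2.7 1; 0 -3 0 -4.5 -0.1 -2.7 1';python3 -c "
from h import *; state();track('pics/d5.png')"
```

```text
clock: 14.35
eef_pos: [0.4762, -0.0204, 0.0177]
tool_rot: [-0.442, -0.546, 0.55, 0.452]
ft_force: [-9.0, -6.1, -2.4]
grip_width: -0.0003
t 14.35 tcp bay mm [-236.3  -81. ] z 17.7 yaw bay deg -157.1 F bay [-7.6 -7.7 -2.4] tilt [-0.014  0.004 -1.   ] w -0.3
tile bay mm [-190.1  -33.2] yaw bay 22.7 cost 0.153 views 2
tcp in tile mm [-60.8 -26.7]
post in tile mm [58.3 22.5]
```

View pics/d5.png

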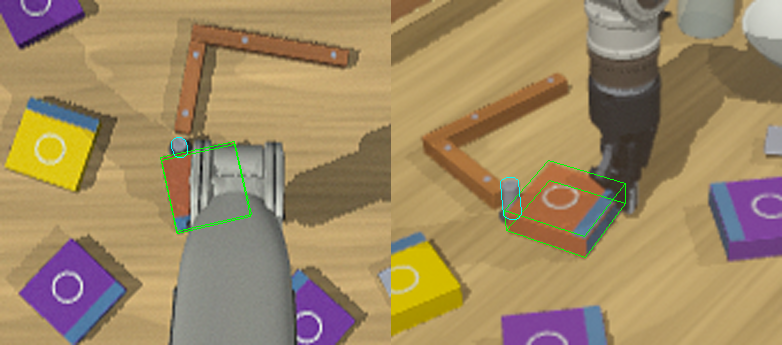

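```bash
python3 -m inch '0 -3 0 -5.4 -0.1 -2.5 1; 0 -3 0 -5.4 -0.1 -2.5 1; 0 -3 0 -5.4 -0.1 -2.5 1; 0 -3 0 -5.4 -0.1 -2.5 1';python3 -c "
from h import *; state();track('pics/d6.png')"
```

```text
clock: 15.05
eef_pos: [0.4924, -0.0394, 0.018]
tool_rot: [-0.384, -0.59, 0.593, 0.392]
ft_force: [-7.8, -8.4, -2.8]
grip_width: -0.0005
t 15.05 tcp bay mm [-216.7  -96.4] z 18.0 yaw bay deg -145.2 F bay [-6.  -9.8 -2.8] tilt [-0.012  0.002 -1.   ] w -0.5
tile bay mm [-182.9  -39.8] yaw bay 33.5 cost 0.125 views 2
tcp in tile mm [-59.2 -29. ]
post in tile mm [59.1 20.5]
```

```bash
python3 -m inch '0 -3 0 -5.4 0.1 -2.6 1; 0 -3 0 -5.4 0 -2.6 1; 0 -3 0 -5.4 0 -2.6 1; 0 -3 0 -5.4 0 -2.6 1';python3 -c "
from h import *; state();track('pics/d7.png')"; python3 -m inch '0 -3 0 -5.4 0.1 -2.6 1; 0 -3 0 -5.4 0 -2.6 1; 0 -3 0 -5.4 0 -2.6 1';python3 -c "
from h import *; state();track('pics/d8.png')"
```

```text
clock: 15.75
eef_pos: [0.5121, -0.0551, 0.0178]
tool_rot: [-0.32, -0.626, 0.631, 0.328]
ft_force: [-8.6, -11.8, -2.9]
grip_width: 0.0
t 15.75 tcp bay mm [-194.3 -107.9] z 17.8 yaw bay deg -133.3 F bay [ -6.1 -13.3  -2.9] tilt [-0.012 -0.001 -1.   ] w 0.0
tile bay mm [-173.8  -45.6] yaw bay 45.7 cost 0.092 views 2
tcp in tile mm [-58.6 -29.5]
post in tile mm [59.9 18.2]
clock: 16.32
eef_pos: [0.5291, -0.0643, 0.018]
tool_rot: [-0.271, -0.649, 0.654, 0.277]
ft_force: [-6.1, -15.3, -2.1]
grip_width: -0.0
t 16.32 tcp bay mm [-175.9 -113.6] z 18.0 yaw bay deg -124.3 F bay [ -2.9 -16.2  -2.1] tilt [-0.01  -0.004 -1.   ] w -0.0
tile bay mm [-165.9  -48.4] yaw bay 55.0 cost 0.098 views 2
tcp in tile mm [-58.8 -30.1]
post in tile mm [59.8 16.3]
```

View pics/d8.png

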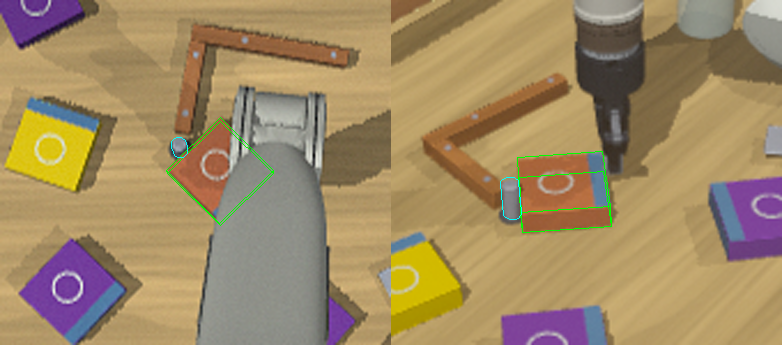

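```bash
python3 -m inch '0 -3 0 -5.8 0.1 -1.6 1; 0 -3 0 -5.8 0 -2 1; 0 -3 0 -5.8 0 -2 1';python3 -c "
from h import *; state();track('pics/d9.png')"
```

```text
clock: 16.9
eef_pos: [0.5477, -0.0711, 0.0182]
tool_rot: [-0.22, -0.67, 0.673, 0.224]
ft_force: [-3.5, -11.6, -3.5]
grip_width: 0.0001
t 16.9 tcp bay mm [-156.3 -116.7] z 18.2 yaw bay deg -115.3 F bay [ -1.1 -12.1  -3.5] tilt [-0.006 -0.002 -1.   ] w 0.1
tile bay mm [-157.6  -51.9] yaw bay 64.5 cost 0.12 views 2
tcp in tile mm [-57.5 -29.8]
post in tile mm [61.3 15.3]
```

```bash
python3 -m inch '0 -3 0 -5.6 0.2 -2.1 1; 0 -3 0 -5.6 0.1 -2.1 1; 0 -3 0 -5.6 0 -2.1 1; 0 -3 0 -5.6 0 -2.1 1';python3 -c "
from h import *; state();track('pics/d10.png')"
```

```text
clock: 17.6
eef_pos: [0.5727, -0.0755, 0.0182]
tool_rot: [-0.149, -0.69, 0.691, 0.151]
ft_force: [-2.2, -10.0, -4.3]
grip_width: 0.0001
t 17.6 tcp bay mm [-130.9 -116.1] z 18.2 yaw bay deg -103.3 F bay [ -0.2 -10.3  -4.3] tilt [-0.003 -0.001 -1.   ] w 0.1
tile bay mm [-145.7  -50.8] yaw bay 77.2 cost 0.106 views 2
tcp in tile mm [-60.  -29.7]
post in tile mm [59.5 12.9]
```

View pics/d10.png

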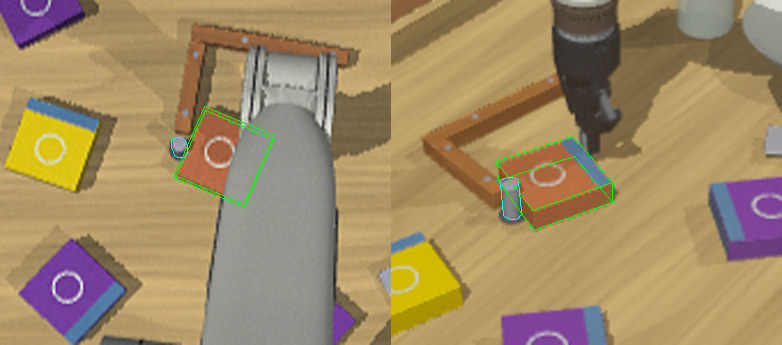

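```bash
python3 -m inch '0 -3 0 -5.6 0.4 -2.1 1; 0 -3 0 -5.6 0.2 -2.1 1; 0 -3 0 -5.4 0.1 -2.1 1';python3 -c "
from h import *; state();track('pics/d11.png')"
```

```text
clock: 18.18
eef_pos: [0.5916, -0.0755, 0.0179]
tool_rot: [-0.095, -0.7, 0.701, 0.096]
ft_force: [0.0, -10.3, -3.0]
grip_width: -0.0002
t 18.18 tcp bay mm [-112.3 -112.4] z 17.9 yaw bay deg -94.2 F bay [  2.  -10.1  -3. ] tilt [-0.001 -0.    -1.   ] w -0.2
tile bay mm [-137.9  -50.3] yaw bay 86.5 cost 0.104 views 2
tcp in tile mm [-60.2 -30. ]
post in tile mm [59.7 10.8]
```

```bash
python3 -m inch '0 -2 0 -3.6 0.2 -1.4 1; 0 -1.5 0 -2 0 -1 1';python3 -c "
from h import *; state();track('pics/d12.png')"
```

```text
clock: 18.62
eef_pos: [0.5982, -0.0749, 0.0179]
tool_rot: [-0.075, -0.703, 0.703, 0.074]
ft_force: [2.2, -11.5, -2.6]
grip_width: -0.0
t 18.62 tcp bay mm [-106.1 -110.5] z 17.9 yaw bay deg -90.8 F bay [  4.4 -10.9  -2.6] tilt [ 0.001 -0.001 -1.   ] w -0.0
tile bay mm [-136.9  -50.3] yaw bay 88.0 cost 0.116 views 2
tcp in tile mm [-59.  -33.1]
post in tile mm [60.  10.2]
```

View pics/d12.png

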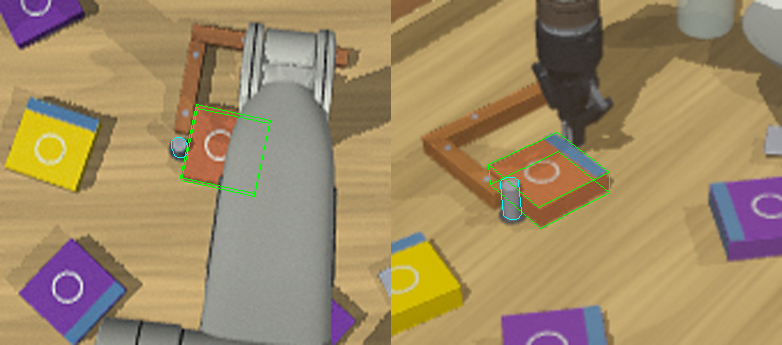

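```bash
python3 -m inch '0 0 0 0 0.2 -1.2 1; 0 0 0 0 0 0 1';python3 -c "
from h import *; state();track('pics/d13.png')"
```

```text
clock: 19.08
eef_pos: [0.5984, -0.0748, 0.0179]
tool_rot: [-0.075, -0.702, 0.704, 0.075]
ft_force: [1.2, -14.0, -2.6]
grip_width: -0.0001
t 19.07 tcp bay mm [-105.8 -110.4] z 17.9 yaw bay deg -90.9 F bay [  3.9 -13.5  -2.6] tilt [ 0.001 -0.003 -1.   ] w -0.1
tile bay mm [-135.9  -50.8] yaw bay 87.3 cost 0.168 views 2
tcp in tile mm [-58.  -32.8]
post in tile mm [60.3 12. ]
```

```bash
python3 -m inch '0 0 0 0 0 4 1; 0 0 0 0 0 20 1; 0 0 0 10 -30 10 1; 0 0 0 30 -30 0 1; 0 0 0 40 0 0 1; 0 0 0 36 0 -20 1; 0 9 0 0 0 0 1; 0 9 0 0 0 0 1; 0 9 0 0 0 0 1; 0 9 0 0 0 0 1; 0 9 0 0 0 0 1; 0 9 0 0 0 0 1'; python3 -m inch '0 9 0 0 0 0 1; 0 9 0 0 0 0 1; 0 9 0 0 0 0 1; 0 8 0 0 0 0 1; 0 0 0 0 0 0 1'; python3 -c "
from h import *; state();track('pics/e1.png')"
```

```text
clock: 20.78
eef_pos: [0.4802, -0.0596, 0.0781]
tool_rot: [0.384, 0.594, -0.59, -0.389]
ft_force: [0.1, -0.2, -0.8]
grip_width: 0.0
clock: 21.4
eef_pos: [0.48, -0.0595, 0.078]
tool_rot: [-0.542, -0.451, 0.449, 0.548]
ft_force: [-0.2, 0.2, 0.3]
grip_width: 0.0002
t 21.4 tcp bay mm [-225.  -118.5] z 78.0 yaw bay deg 180.4 F bay [-0.3  0.1  0.3] tilt [-0.003  0.008 -1.   ] w 0.2
tile bay mm [-135.4  -49.5] yaw bay 88.7 cost 0.099 views 2
tcp in tile mm [-70.9  88.6]
post in tile mm [59.3 11. ]
```

View pics/e1.png

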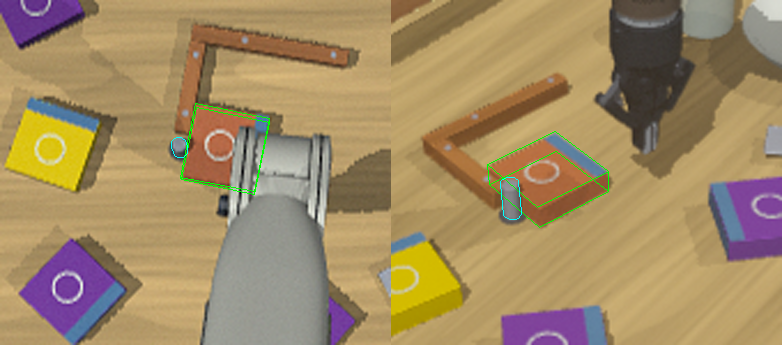

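```bash
python3 -m inch '0 0 0 29 0 4 1; 0 0 0 29 20 0 1; 0 0 0 0 30 0 1; 0 0 0 0 10 -5 1; 0 0 0 0 0 -8 1; 0 0 0 0 0 -8 1; 0 0 0 0 0 -6 1; 0 0 0 0 -0.2 -4 1'; python3 -c "
from h import *; state();track('pics/e2.png')"
```

```text
clock: 22.6
eef_pos: [0.5174, -0.007, 0.0185]
tool_rot: [-0.542, -0.451, 0.449, 0.549]
ft_force: [-0.9, -0.3, 0.5]
grip_width: 0.0001
t 22.6 tcp bay mm [-198.6  -59.7] z 18.5 yaw bay deg 180.3 F bay [-0.8 -0.5  0.5] tilt [-0.004  0.008 -1.   ] w 0.1
top no mask, skipped
tile bay mm [-139.4  -47.4] yaw bay 84.7 cost 0.171 views 1
tcp in tile mm [-17.8  59. ]
post in tile mm [56.6 11. ]
```

View pics/e2.png

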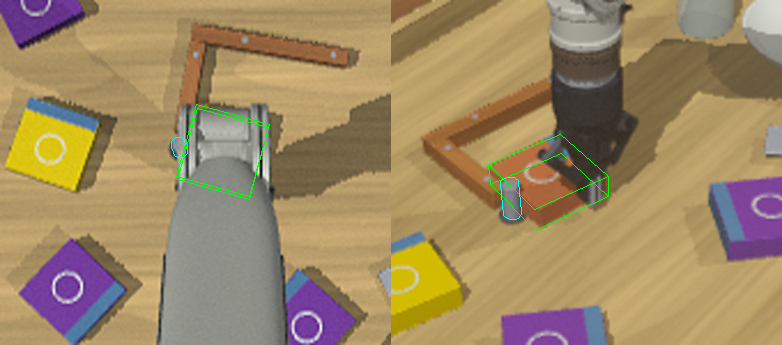

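```bash
python3 -m inch '0 0 0 0 -0.4 -3 1; 0 0 0 0.2 -0.4 -3 1; 0 0 0 0.2 -0.4 -3 1; 0 0 0 0.3 -0.3 -3 1'; python3 -c "
from h import *; state()"; python3 -m inch '0 0 0 0.3 -0.3 -3 1; 0 0 0 0.3 -0.3 -3 1; 0 0 0 0.3 -0.3 -3 1';  python3 -c "
from h import *; state();track('pics/e3.png',(.601,-.007,1.35))"
```

```text
clock: 23.3
eef_pos: [0.5221, -0.0077, 0.0185]
tool_rot: [-0.539, -0.447, 0.453, 0.552]
ft_force: [-16.8, 2.4, 14.9]
grip_width: 0.0001
t 23.3 tcp bay mm [-193.8  -59.4] z 18.5 yaw bay deg 180.4 F bay [-16.9  -0.9  14.9] tilt [-0.018  0.01  -1.   ] w 0.1
clock: 23.68
eef_pos: [0.53, -0.0094, 0.0187]
tool_rot: [-0.539, -0.446, 0.454, 0.552]
ft_force: [-12.0, -1.4, 6.6]
grip_width: 0.0
t 23.68 tcp bay mm [-185.7  -59.6] z 18.7 yaw bay deg 180.3 F bay [-11.5  -3.7   6.6] tilt [-0.019  0.007 -1.   ] w 0.0
top no mask, skipped
tile bay mm [-128.4  -52.7] yaw bay 85.2 cost 0.246 views 1
tcp in tile mm [-11.5  55.7]
post in tile mm [61.1 21.8]
```

View pics/e3.png

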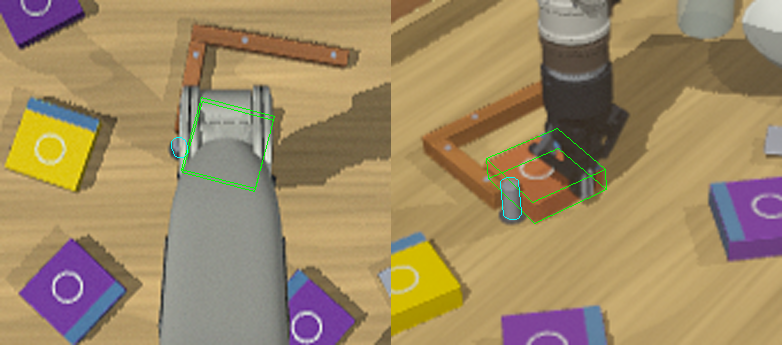

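```bash
python3 -m inch '0 0 0 0 -0.7 -2.5 1; 0 0 0 0 -0.6 -3 1; 0 0 0 0.1 -0.5 -3 1; 0 0 0 0.1 -0.4 -3 1'; python3 -c "
from h import *; state()"; python3 -m inch '0 0 0 0.1 -0.3 -3 1; 0 0 0 0.1 -0.3 -3 1; 0 0 0 0.1 -0.3 -3 1;0 0 0 0.1 -0.3 -3 1';  python3 -c "
from h import *; state()
show('pics/e4.png')"
```

```text
clock: 24.38
eef_pos: [0.5436, -0.012, 0.02]
tool_rot: [-0.54, -0.447, 0.453, 0.551]
ft_force: [-6.3, -2.3, -2.4]
grip_width: 0.0003
t 24.38 tcp bay mm [-171.8  -59.5] z 20.0 yaw bay deg 180.3 F bay [-5.7 -3.5 -2.4] tilt [-0.016  0.006 -1.   ] w 0.3
clock: 24.88
eef_pos: [0.555, -0.0142, 0.0208]
tool_rot: [-0.54, -0.446, 0.453, 0.551]
ft_force: [-7.5, -2.4, -3.0]
grip_width: -0.0003
t 24.88 tcp bay mm [-160.3  -59.4] z 20.8 yaw bay deg 180.3 F bay [-6.9 -3.8 -3. ] tilt [-0.017  0.006 -1.   ] w -0.3
```

View pics/e4.png

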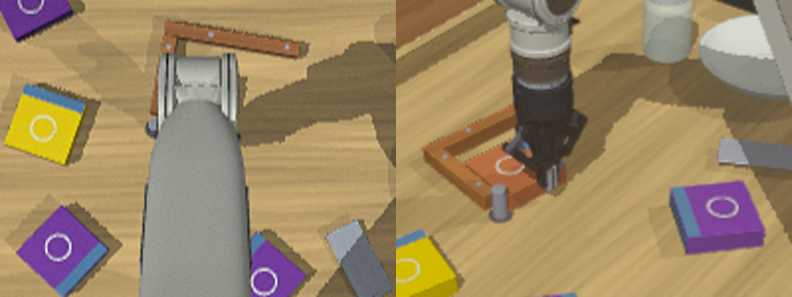

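```bash
python3 -m inch '0 0 0 0 0 -3 1; 0 0 0 0 -0.1 -3 1; 0 0 0 0.1 -0.1 -3 1; 0 0 0 0 -0.1 -3 1;0 0 0 0 -0.1 -3 1'; python3 -c "
from h import *; state()"; python3 -m inch '0 0 0 0.1 -0.1 -3 1; 0 0 0 0 -0.1 -3 1; 0 0 0 0.1 -0.1 -3 1;0 0 0 0 -0.1 -3 1';  python3 -c "
from h import *; state()
track('pics/e5.png',(.655,-.018,1.37))"
```

```text
clock: 25.6
eef_pos: [0.5717, -0.0163, 0.0218]
tool_rot: [-0.541, -0.448, 0.452, 0.55]
ft_force: [-5.8, -1.7, -3.3]
grip_width: 0.0003
t 25.6 tcp bay mm [-143.5  -58.2] z 21.8 yaw bay deg 180.3 F bay [-5.4 -2.8 -3.3] tilt [-0.013  0.007 -1.   ] w 0.3
clock: 26.1
eef_pos: [0.5832, -0.0185, 0.0221]
tool_rot: [-0.541, -0.448, 0.452, 0.55]
ft_force: [-6.9, -1.8, -2.0]
grip_width: 0.0002
t 26.1 tcp bay mm [-131.7  -58.1] z 22.1 yaw bay deg 180.3 F bay [-6.4 -3.1 -2. ] tilt [-0.014  0.007 -1.   ] w 0.2
top no mask, skipped
tile bay mm [-75.3 -55.5] yaw bay 88.0 cost 0.181 views 1
tcp in tile mm [-4.  55.1]
post in tile mm [63.  71.9]
```

View pics/e5.png

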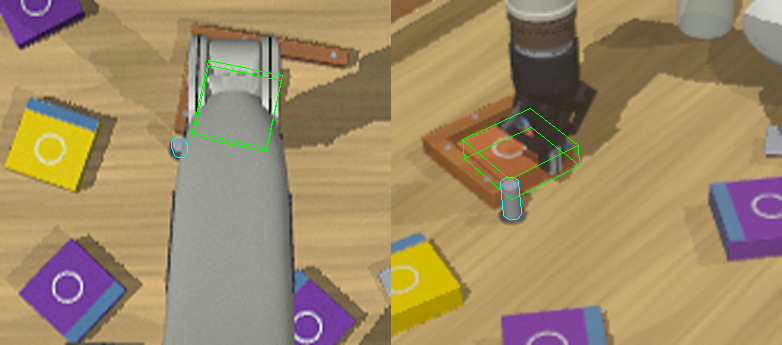

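```bash
python3 -m inch '0 0 0 0 0.1 -3 1; 0 0 0 0 0.1 -3 1; 0 0 0 0 0.1 -3 1; 0 0 0 0 0 -3 1; 0 0 0 0 0 -2 1'; python3 -c "
from h import *; state()"; python3 -m inch '0 0 0 0 0 -2 1; 0 0 0 0 0 -1 1';  python3 -c "
from h import *; state()"; python3 -m inch '0 0 0 0 0 -1 1; 0 0 0 0 0 -1 1';  python3 -c "
from h import *; state()"
```

```text
clock: 26.92
eef_pos: [0.5982, -0.0208, 0.0223]
tool_rot: [-0.541, -0.449, 0.451, 0.55]
ft_force: [-6.5, -0.7, -1.8]
grip_width: -0.0001
t 26.93 tcp bay mm [-116.7  -57.4] z 22.3 yaw bay deg 180.3 F bay [-6.3 -1.9 -1.8] tilt [-0.011  0.008 -1.   ] w -0.1
clock: 27.18
eef_pos: [0.601, -0.0213, 0.0223]
tool_rot: [-0.541, -0.449, 0.451, 0.55]
ft_force: [-6.4, -1.4, -1.6]
grip_width: 0.0001
t 27.18 tcp bay mm [-113.7  -57.4] z 22.3 yaw bay deg 180.3 F bay [-6.  -2.7 -1.6] tilt [-0.011  0.008 -1.   ] w 0.1
clock: 27.42
eef_pos: [0.6027, -0.0217, 0.0223]
tool_rot: [-0.541, -0.449, 0.451, 0.55]
ft_force: [-6.5, -0.8, -0.5]
grip_width: 0.0001
t 27.43 tcp bay mm [-112.   -57.4] z 22.3 yaw bay deg 180.3 F bay [-6.2 -2.1 -0.5] tilt [-0.012  0.008 -1.   ] w 0.1
```

```bash
python3 -m inch '0 0 0 0 0 -1 1; 0 0 0 0 0 -1 1';  python3 -c "
from h import *; state()"; python3 -m inch '0 0 0 0 0 -1 1';  python3 -c "
from h import *; state()"; python3 -m inch '0 0 0 0 0 -1 1';  python3 -c "
from h import *; state()"
```

```text
clock: 27.68
eef_pos: [0.6047, -0.0221, 0.0223]
tool_rot: [-0.541, -0.449, 0.451, 0.55]
ft_force: [-6.3, -1.5, -1.2]
grip_width: -0.0001
t 27.68 tcp bay mm [-110.   -57.4] z 22.3 yaw bay deg 180.3 F bay [-5.9 -2.7 -1.2] tilt [-0.012  0.008 -1.   ] w -0.1
clock: 27.8
eef_pos: [0.6057, -0.0222, 0.0223]
tool_rot: [-0.541, -0.449, 0.451, 0.55]
ft_force: [-7.1, -1.0, -0.1]
grip_width: -0.0002
t 27.8 tcp bay mm [-109.   -57.4] z 22.3 yaw bay deg 180.3 F bay [-6.8 -2.3 -0.1] tilt [-0.012  0.008 -1.   ] w -0.2
clock: 27.92
eef_pos: [0.606, -0.0223, 0.0223]
tool_rot: [-0.54, -0.448, 0.452, 0.551]
ft_force: [-9.7, -1.1, 1.7]
grip_width: 0.0001
t 27.93 tcp bay mm [-108.6  -57.4] z 22.3 yaw bay deg 180.3 F bay [-9.3 -3.   1.7] tilt [-0.013  0.008 -1.   ] w 0.1
```

```bash
python3 -m inch '0 0 0 0 -0.1 -0.5 1; 0 0 0 0 0 0 1'; python3 -c "
from h import *; state()"; python3 -m inch '0 0 0 0 0 0 1; 0 0 0 0 0 0 1; 0 0 0 0 0 0 1'; python3 -c "
from h import *; state()"; python3 -m inch '0 0 0 0 0 0 1; 0 0 0 0 0 0 1; 0 0 0 0 0 0 1; 0 0 0 0 0 0 1;0 0 0 0 0 0 1; 0 0 0 0 0 0 1'; python3 -c "
from h import *; state()"
```

```text
clock: 28.18
eef_pos: [0.6061, -0.0223, 0.0223]
tool_rot: [-0.54, -0.448, 0.452, 0.551]
ft_force: [-8.9, -0.6, 1.4]
grip_width: 0.0
t 28.18 tcp bay mm [-108.6  -57.4] z 22.3 yaw bay deg 180.3 F bay [-8.6 -2.3  1.4] tilt [-0.014  0.008 -1.   ] w 0.0
clock: 28.55
eef_pos: [0.6061, -0.0223, 0.0223]
tool_rot: [-0.54, -0.448, 0.452, 0.551]
ft_force: [-8.7, -1.4, 0.3]
grip_width: -0.0003
t 28.55 tcp bay mm [-108.6  -57.4] z 22.3 yaw bay deg 180.3 F bay [-8.2 -3.1  0.3] tilt [-0.014  0.008 -1.   ] w -0.3
clock: 29.3
eef_pos: [0.606, -0.0223, 0.0223]
tool_rot: [-0.54, -0.448, 0.452, 0.551]
ft_force: [-9.5, -1.6, 0.4]
grip_width: 0.0003
t 29.3 tcp bay mm [-108.6  -57.4] z 22.3 yaw bay deg 180.3 F bay [-9.  -3.4  0.4] tilt [-0.014  0.008 -1.   ] w 0.3
```

```bash
python3 -m inch '0 0 0 0 -0.1 -1 1; 0 0 0 0 0 0 1'; python3 -c "
from h import *; state()"; python3 -m inch '0 0 0 0 0 0 1; 0 0 0 0 0 0 1; 0 0 0 0 0 0 1; 0 0 0 0 0 0 1; 0 0 0 0 0 0 1'; python3 -c "
from h import *; state()"; python3 -m inch '0 0 0 0 0 0 1; 0 0 0 0 0 0 1; 0 0 0 0 0 0 1; 0 0 0 0 0 0 1;0 0 0 0 0 0 1'; python3 -c "
from h import *; state()"
```

```text
clock: 29.55
eef_pos: [0.6061, -0.0223, 0.0223]
tool_rot: [-0.54, -0.448, 0.452, 0.551]
ft_force: [-10.6, -0.3, 2.6]
grip_width: -0.0002
t 29.55 tcp bay mm [-108.6  -57.4] z 22.3 yaw bay deg 180.3 F bay [-10.4  -2.3   2.6] tilt [-0.016  0.008 -1.   ] w -0.2
clock: 30.18
eef_pos: [0.6061, -0.0223, 0.0223]
tool_rot: [-0.54, -0.448, 0.452, 0.551]
ft_force: [-10.1, -0.8, 2.2]
grip_width: -0.0002
t 30.18 tcp bay mm [-108.6  -57.4] z 22.3 yaw bay deg 180.3 F bay [-9.8 -2.7  2.2] tilt [-0.016  0.008 -1.   ] w -0.2
clock: 30.8
eef_pos: [0.6061, -0.0223, 0.0223]
tool_rot: [-0.54, -0.448, 0.452, 0.551]
ft_force: [-10.9, -1.5, 1.0]
grip_width: 0.0001
t 30.8 tcp bay mm [-108.6  -57.4] z 22.3 yaw bay deg 180.3 F bay [-10.4  -3.6   1. ] tilt [-0.016  0.008 -1.   ] w 0.1
```

```bash
python3 -m inch '0 0 0 0 0 2 1; 0 0 0 0 0 3 1; 0 0 0 0 0 5 1; 0 0 0 0 0 15 1; 0 0 0 0 0 25 1; 0 0 0 0 -20 40 1; 0 0 0 -20 -40 40 1; 0 0 0 -40 -40 20 1; 0 0 0 -50 -20 0 1; 0 0 0 -50 0 0 1; 0 0 0 -30 0 0 1; 0 0 0 0 0 0 1'; python3 -c "
from h import *; state()
track('pics/g1.png',(.664,-.027,1.374))
C={k:bot.camera(k) for k in ('top','side')}
cv2.imwrite('pics/g2.png',cv2.resize(C['top']['color'][150:240,280:400],None,fx=6,fy=6,interpolation=2))
cv2.imwrite('pics/g3.png',cv2.resize(C['side']['color'][190:280,230:350],None,fx=6,fy=6,interpolation=2))"
```

```text
clock: 32.3
eef_pos: [0.4293, -0.1836, 0.1445]
tool_rot: [-0.544, -0.45, 0.448, 0.548]
ft_force: [-0.4, 1.2, 0.1]
grip_width: 0.0
t 32.3 tcp bay mm [-250.4 -250.1] z 144.5 yaw bay deg 180.1 F bay [-0.6  1.1  0.1] tilt [-0.002  0.007 -1.   ] w 0.0
tile bay mm [-49.5 -50.3] yaw bay 89.1 cost 0.266 views 2
tcp in tile mm [-200.2  198.9]
post in tile mm [58.8 96.4]
```

View pics/g1.png

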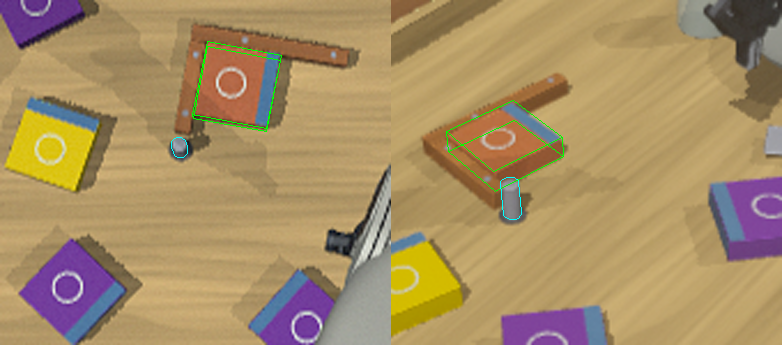

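View pics/g2.png

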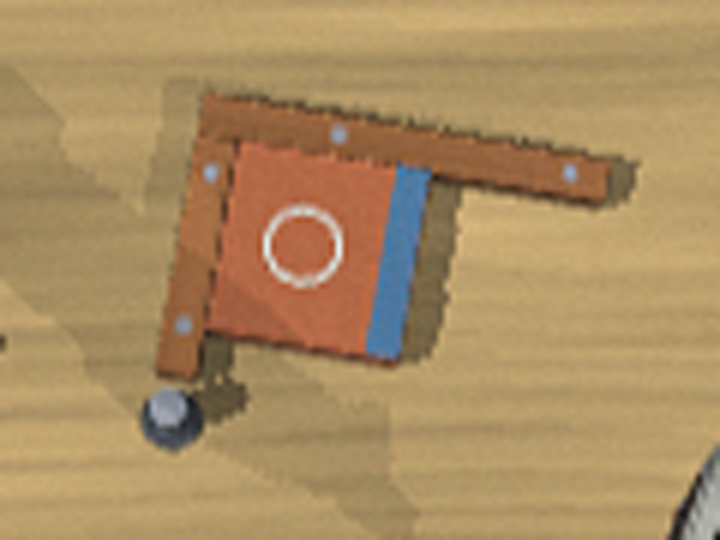

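View pics/g3.png

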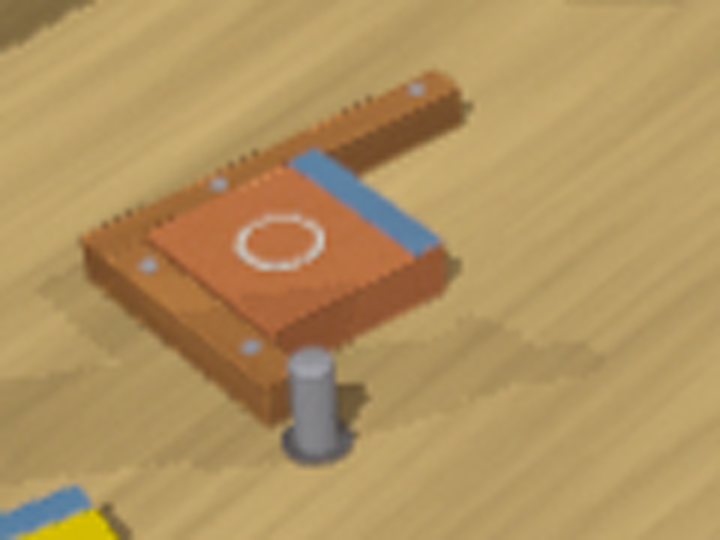

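```bash
python3 - <<'E'
from h import *
a=cv2.imread("pics/side0.png"); b=bot.camera("side")["color"]
d=(cv2.absdiff(a,b).max(2)>50).astype(np.uint8); d=cv2.morphologyEx(d,cv2.MORPH_OPEN,np.ones((3,3)))
b=b.copy(); b[d>0]=(255,0,255); cv2.imwrite("pics/diff.png",b)
E
```

```text
(no output)
```

View pics/diff.png

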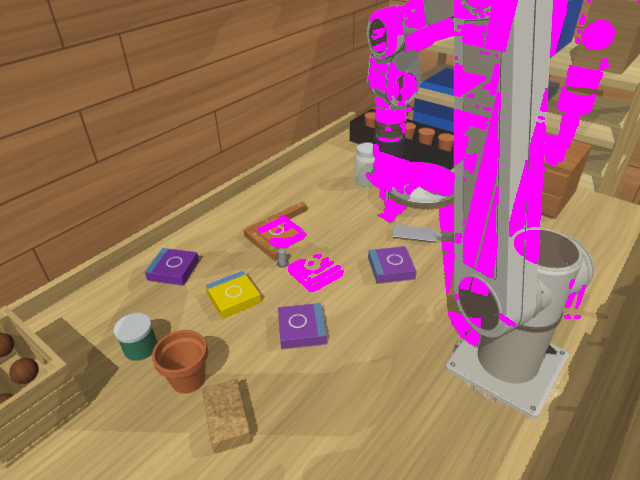

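The difference picture shows only the tile and the arm changed. The dish region differs only where the arm and its shadow cover it, so I'm handing in.

```bash
python3 -c "
from workcell import bot
print(bot.job_done(), bot.get_obs()['clock'])"
```

```text
the job is handed in; nothing more can be done
the job is handed in; nothing more can be done
```

The tile is home in the corner with its blue band on the open side. I pivoted it a quarter turn anticlockwise about the post, slid it along the side batten, and pressed it against the back batten at about 10 N for roughly 1.3 s. Then I backed clear and handed in at about 32 s.

**Last checks:**
- **Position:** The fit from both cameras puts the tile at (-49.5, -50.3) mm and 89.1° in the bay's frame; home is (-50, -50) mm and 90°. The 0.9° is within my fit error, and the close-ups show no gap at either batten.
- **Surroundings:** The before/after side picture shows only the tile and the arm changed. The arm and its shadow partly covered the dish, so the dish is only partly checked there.

**Not as clean as it should be:**
- **Push force:** The first push, with the jaws in line with the push, read 18 N forward and 19 N downward at one moment. Neither part passes 25 N, but together they come to about 26 N, slightly over your limit if that counts. I then turned the gripper and raised it slightly. After that the combined readings peaked at about 22.5 N once and otherwise stayed below about 17 N. Forces were only read at the end of moves.
- **Wrist joint:** Before touching the tile, the last joint ran up to its range limit and the tool ended about 73 mm off target. I lifted clear and re-oriented it, and nothing was touched.

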